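# Press a relay module home in its test cradle

## Task

Swing the keeper lever of the test cradle wide open, then slide the plug-in relay module along the cradle's bed, contact tongue first, in under the lip of the black head until it sits fully home against the spring contacts. The springs push it back out, so finish while holding: keep it pressed home with the gripper, lever still open, so that I can close the lever behind it. Leave the loose things round about where they are.

Things in the scene. Friction and masses are not known exactly. Their poses are not given: they have to be found in the camera images.
- cradle: Test cradle fixed to the table: wooden base 185 x 96 mm, smooth grey bed (top 12 mm above the table) along cradle x to a black contact head at the far end. Origin: on the table under the bed's centre line; x = push-in direction, z up. Base spans x -100..85. Module home: its origin at cradle x 18, y 0, z 12 (tongue tip at x 54), cover front against the face of the lip.
- bed_entry (a point): Point on the bed's top and centre line at cradle x -55, axes as the cradle's: the open stretch where the module can be set down. The flared lead-ins of the guide rails begin at cradle x -34, 71 mm apart; the rails proper run from x -10 to 40, 54 mm apart, 6 mm higher than the bed.
- lip_mouth (a point): Point on the bed's top and centre line under the front face of the lip (cradle x 40), axes as the cradle's. The mouth is 54 mm wide and 7 mm high, upper edge bevelled; the sprung contact bar waits inside at cradle x 48. The head spans x 40..85 and is 36 mm high over the table (46 with its grey terminal strip at x 65..79).
- contact_bar (a joint): Travel of the spring contact bar under the lip: 0 at rest, 0.006 m when the module is home, pushed in towards +x of the cradle. It pushes back with about 4 N at first touch and 9 N at home, where the cover meets the rigid lip.
- keeper_lever (a joint): Keeper lever, flat steel bar 10 mm wide on a vertical pivot, its underside 8 mm above the bed. 0 = shut (across the slot, blocking it), grows as its knob end swings to -x of the cradle and on to the +y side (clockwise from above); stop at 2.1 rad. Wide open is anything over 1.4 rad. Light friction (about 1 N at the knob), it stays where it is left.
- lever_knob (a point): Middle of the lever's grip, an upright black knob 15 mm in diameter and 30 mm tall, 45 mm above the table (knob from 31 to 61 mm), 88 mm from the pivot. Moves with the lever.
- lever_pivot (a point): Lever's pivot axis (vertical) on the +y side of the cradle, at cradle x -25.5, y 40, 23 mm above the table.
- relay_module: Plug-in relay module, loose on the table, 0.11 kg: black base plate 72 x 50 x 5 mm with a grey cover 58 x 32 mm on it up to 40 mm. Origin: centre of the plate's underside; x points to the tongue, z up. The plate is flush with the cover at the back (x -36) and stands out 14 mm in front (x 22..36) as the tongue with six brass strips; it stands out 9 mm at each side.
- tongue_tip (a point): Middle of the tongue's front edge: module x 36, 2.5 mm above its underside.
- cover_grip (a point): Middle of the grey cover, 25 mm above the module's underside (module x -7): take the cover across its 32 mm width (module y).
- lamp_box: Bystander: brown card box 50 x 70 x 22 mm. Leave it.
- screwdriver: Bystander: red-handled screwdriver, 170 mm. Leave it.
- paint_jar: Bystander: small jar with a white cap, 35 mm wide, 45 mm tall. Leave it.
- nail_tin: Bystander: flat brown tin 64 x 98 x 28 mm. Leave it.
Mind the look-alikes: they are no part of the job. There is more than one size of the cradle; the one meant has the size given above. Leave any blue look-alike of the relay_module alone.

How it is judged (in metres and radians):
On the way, in this order (a step that is already met when the one before it is completed fails the run):
1. the keeper lever is swung wide open (over 1.4 rad) with the module still out of the mouth (value of joint keeper_lever above 1.4 rad and value of joint contact_bar below 0.001 m), for 0.2 s.
2. the module is pressed home under the lip, contact bar in by over 4.5 mm, lever open (value of joint contact_bar above 0.0045 m and x of tongue_tip in the frame of cradle above 0.0523 m and y of tongue_tip in the frame of cradle between -0.004 and 0.004 m and z of tongue_tip in the frame of cradle between 0.012 and 0.0178 m and angle between the x axis of relay_module and the x axis of cradle, either way round below 0.09 rad and angle between relay_module's own z axis and vertical below 0.09 rad and value of joint keeper_lever above 1.4 rad), for 0.2 s.
At the end, for the whole second after the job is handed in: Lever open over 1.4 rad; module flat on the bed, within 0.09 rad of straight, tongue under the lip and within 4 mm of centre, contact bar in by over 4.5 mm (home is 6); the fingers still touch the module (over 2 N) and it presses on the cradle with over 4 N, at rest (all of step 2 and contact force between the fingers and relay_module above 2 N and contact force between relay_module and cradle above 4 N and linear speed of relay_module below 0.01 m/s); the arm keeps its last pose, push and grip.
It fails at once if the lamp box is shifted by over 30 mm (distance of lamp_box from where it was at the start of the episode above 0.03 m).
It fails at once if the screwdriver is shifted by over 30 mm (distance of screwdriver from where it was at the start of the episode above 0.03 m).
It fails at once if the paint jar is shifted by over 30 mm (distance of paint_jar from where it was at the start of the episode above 0.03 m).
It fails at once if the nail tin is shifted by over 30 mm (distance of nail_tin from where it was at the start of the episode above 0.03 m).
It also fails if it takes over 51 s, if anything falls off the work surface, if the arm or the gripper's body presses on something with over 40 N, if the wrist force passes 120 N, or if a joint passes its speed limit or range.

## Robot

A 6-joint arm with a two-finger parallel gripper is mounted at the origin on the work surface; the furniture and walls round the work are solid. World frame = base frame: x ahead of the robot, y to its left, z up, the work surface at z = 0. Lengths are in mm, angles in rad, forces in N, time in s.
With the tool pointing down it reaches from about 300 to 775 mm from the base axis. Payload 14.6 kg.
Tool frame: the origin (TCP) lies on the front face of the gripper's body, between the roots of the fingers; the fingertips stand 97 mm ahead of it and the grasp point (between the pads) lies 78 mm ahead of it; z points along the fingers, y is the direction in which the jaws open and shut (so a half turn about z gives the same grasp; the last joint's range is limited). The gripper opens to 94 mm and grips with 3 to 60 N. Pads are 16 mm wide; open, the fingers measure 119 mm over their backs; the gripper's body (75 mm by 177 mm) begins 78 mm behind the grasp point.
Start: joints at [-1.284, 0.3, 1.521, -0, 1.321, -0.067], TCP at [190.548, -515.928, 302.646] pointing down, gripper open.
Joint ranges: [-3.03, 3.03], [-0.79, 2.21], [0.23, 2.52], [-1.04, 4.18], [0, 3.07], [-2.55, 2.55]. Speed limits (rad/s): [2.22, 2.22, 2.57, 3.14, 3.14, 3.14].

## Interface

Orientations are given as [roll, pitch, yaw] about the fixed x, y, z axes, in that order (R = Rz(yaw) Ry(pitch) Rx(roll)).
In Python, from cell import manip, eyes, finder gives the robot as it stands.
- The arm moves only by the tool drive_tool, never from a script. Its argument "rows" is a list of rows, each an object with "offset": the shift along the tool's x, y, z in mm, a list of three; "spin": the turn about the tool's z in degrees; "jaw": the finger opening in mm, from 0 to 94. In form: [{"offset": [dx, dy, dz], "spin": spin, "jaw": jaw}, ...]. A call has 1 to 20 rows; each row shifts and turns the commanded pose from where the row before left it, along the tool's axes as they then stand; what a row does not reach is not made up. A row lasts 1/10 s, in which the tool goes at most 50 mm and 8.59 degrees, less where a joint would pass 70% of its speed; a pose out of reach is approached as far as the arm can. A call is refused whole if a number of a shift passes 50 or a number of a turn 8.59, either way. A call with a gripper value outside its range is refused whole. The fingers move at their own pace and stop on an object; "force" is the grip in N (left out, the last holds). Time passes only in rows, so rows that do not move let the fingers close. It gives the time, the measured TCP pose, the force and the opening at its end, in the units of the state.
- manip.read_state(): the state, without advancing time (a new reading comes with each control period).
- eyes.camera(name): name is "side" or "top" or "wrist"; returns a dict with "color" (480x640x3 uint8, blue, green, red), "depth" (480x640 float32, mm along the optical axis (not along the pixel's ray), 0 where there is no reading), "vfov" (degrees; the focal length in pixels is half the picture's height over the tangent of half this angle, whatever the lens; pixels are square), "cx", "cy" (the principal point, pixels), "D" ([k1, k2, p1, p2, k3] as OpenCV has them; the pictures are not rectified), "rvec" (rotation vector, rad) and "tvec" (3), from world to camera coordinates, as OpenCV has them. Camera axes: x right, y down, z forward; pixel columns grow to the right and rows downward; lengths in mm; the calibration is good to about 2 mm. A picture is of the moment at which its call begins.
- manip.sign_off(): hands the job in, once; it reports no verdict.
Trained networks look in the newest picture that a camera, given by its name, has taken for a name from the list of things; names that differ only in an ending like _2 or _b are one class to them, and where a whole thing is asked for, a point or a joint stands for the part that bears it (a point fixed in the world has none). Each returns a list of dicts, best first, with "p" (0 to 1); they miss things now and then, are a little off and sometimes report something else, mostly with a low value. They report only what shows in the picture. A call takes as long as a camera call. They do not tell look-alikes from the thing itself.
- finder.find_in(camera, target): "uv" ([column, row] in pixels, amid what is visible of it).
The state is a dict: "clock": time; "joints": joint angles; "qd": joint speeds; "effort": joint torques, N m; "eef_pos": TCP position; "eef_rot": TCP orientation; "wrist_force": force on the tool from outside, world axes, zero at the start; "moment": the same for the moment, N m; "finger_gap": finger opening in mm.
Only numpy, scipy, OpenCV 4.12 (cv2) and the standard library are available. Lean on these libraries where they do the work, as an engineer would, in place of code of your own. Each camera call takes 0.05 s, during which the arm holds its last target. There are 200 camera calls.

## Working session

There is one attempt and no reset: what is moved stays moved. The work goes in short steps, Python scripts to look and compute and a tool call to move; the robot and the scene stay as the last step left them, time stands still between calls to the robot, and variables do not carry over. Pictures are saved under pics/ and viewed, about 8 in all and at most 12, crops included, and the job is handed in when it is done.

Besides the shell and the picture viewer there is one more tool, called after ">>>" as name([rows], argument=value, ...), one row to a line, values as JSON. drive_tool: Moves the arm, as the interface text tells. Its arguments: {"type":"object","properties":{"rows":{"type":"array","items":{"type":"object","properties":{"offset":{"type":"array","items":{"type":"number"}},"spin":{"type":"number"},"jaw":{"type":"number"}}}},"force":{"type":"number"}},"required":["rows"]}

```bash
ls; mkdir -p pics; cat > h.py <<'E'
import numpy as np, cv2
from cell import manip, eyes, finder
def cam(n):
    c=eyes.camera(n); f=240/np.tan(np.radians(c['vfov'])/2)
    c['K']=np.array([[f,0,c['cx']],[0,f,c['cy']],[0,0,1.]]); c['R']=cv2.Rodrigues(np.array(c['rvec'],float))[0]
    c['t']=np.array(c['tvec'],float).ravel(); c['D']=np.array(c['D'],float); return c
def ray(c,uv):
    n=cv2.undistortPoints(np.array([[uv]],float),c['K'],c['D'])[0,0]
    return -c['R'].T@c['t'], c['R'].T@np.array([n[0],n[1],1.])
def atz(c,uv,z):
    o,d=ray(c,uv); return o+d*(z-o[2])/d[2]
def atd(c,uv):
    u,v=map(int,np.round(uv)); p=c['depth'][max(v-2,0):v+3,max(u-2,0):u+3]; p=p[p>0]
    if not len(p): return None
    o,d=ray(c,uv); return o+d*np.median(p)
def px(c,P):
    return cv2.projectPoints(np.array(P,float).reshape(-1,1,3),np.array(c['rvec'],float),c['t'],c['K'],c['D'])[0][:,0]
E
python3 - <<'E'
from h import *
np.set_printoptions(precision=1,suppress=True)
for n in ['top','side','wrist']:
    c=cam(n); cv2.imwrite(f'pics/{n}0.png',c['color'])
    print(n,'cam at',-c['R'].T@c['t'])
    for t in ['cradle','relay_module','lever_knob','lever_pivot','cover_grip','lamp_box','paint_jar','nail_tin','screwdriver']:
        for r in finder.find_in(n,t)[:3]:
            print(t,np.array(r['uv']),round(r['p'],2),atd(c,r['uv']))
print(manip.read_state())
E
```

```text
pics
top cam at [ 381.2 -106.9 1530.4]
cradle [238.6 288.2] 0.74 [342.7  88.8  11.6]
cradle [269.8 207.3] 0.66 [559.3  13.8  11.7]
cradle [320.8 282.9] 0.57 [ 362.9 -127.4    9.8]
relay_module [485.8 303.9] 0.96 [ 319.3 -561.3   39.9]
relay_module [386.3 255.2] 0.59 [ 439.8 -295.4   40.8]
lever_knob [264.2 215.7] 0.66 [535.2  26.8  23.7]
lever_knob [268.8 209.3] 0.55 [553.8  16.3  12.2]
lever_pivot [269.8 207.5] 0.94 [558.8  13.8  11.7]
lever_pivot [318.7 282.4] 0.88 [ 364.  -121.8    9.3]
lever_pivot [241.6 288. ] 0.56 [343.5  81.   11.2]
cover_grip [484.6 307.6] 0.87 [ 309.5 -558.7   38.5]
cover_grip [386.6 255.2] 0.67 [ 439.9 -296.3   40.4]
lamp_box [153.7 243.6] 0.75 [453.  315.7  24.5]
paint_jar [189.8 184.9] 0.74 [608.3 222.6  44.1]
paint_jar [387.9 255.7] 0.62 [ 438.7 -299.7   40.1]
paint_jar [267.4 209.2] 0.24 [554.1  20.1  11.5]
nail_tin [442.8 204.2] 0.79 [ 579.9 -444.9   29.1]
nail_tin [265.7 205.8] 0.51 [563.   24.9  11.7]
screwdriver [360.1 197.8] 0.68 [ 590.9 -225.    21. ]
screwdriver [267.8 208.3] 0.37 [556.4  19.   12.3]
side cam at [ 354.9  983.2 1010.1]
cradle [290
[... 711 characters left out ...]
3.9 349.9] 0.52 [608.7 238.8  38.8]
paint_jar [292.2 291.9] 0.17 [558.1  28.2  12.4]
nail_tin [309.2 181.6] 0.86 [ 578.3 -439.4   28.7]
screwdriver [295.6 229.4] 0.59 [ 585.7 -207.4   22.2]
wrist cam at [ 267.4 -487.4  384.5]
relay_module [408.6 117.3] 0.84 [ 313.9 -560.7   40.8]
cover_grip [409.7 115.4] 0.74 [ 315.9 -561.    40.6]
{'clock': 1.5, 'joints': array([-1.3,  0.3,  1.5,  0. ,  1.3, -0.1]), 'qd': array([ 0.,  0., -0., -0., -0.,  0.]), 'effort': array([ -0. , -53.2, -35.3,   0.1,   0. ,   0. ]), 'eef_pos': array([ 190.6, -515.9,  302.7]), 'eef_rot': array([ 3.1, -0. ,  0.4]), 'wrist_force': array([-0.1,  0.3, -0.9]), 'moment': array([ 0.,  0., -0.]), 'finger_gap': 94.41843508145787}
```

```bash
python3 - <<'E'
import cv2
a=cv2.imread('pics/top0.png')[150:360,130:530]; cv2.imwrite('pics/topc.png',cv2.resize(a,(800,420),interpolation=cv2.INTER_CUBIC))
b=cv2.imread('pics/side0.png')[140:410,220:460]; cv2.imwrite('pics/sidec.png',cv2.resize(b,(533,600),interpolation=cv2.INTER_CUBIC))
E
```

```text
(no output)
```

View pics/topc.png

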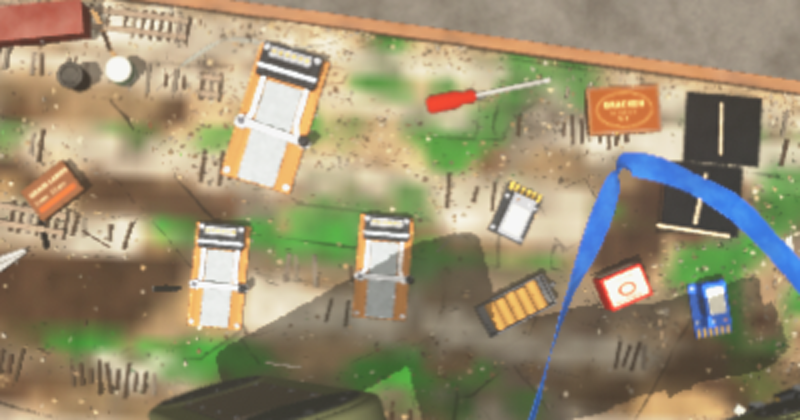

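View pics/sidec.png

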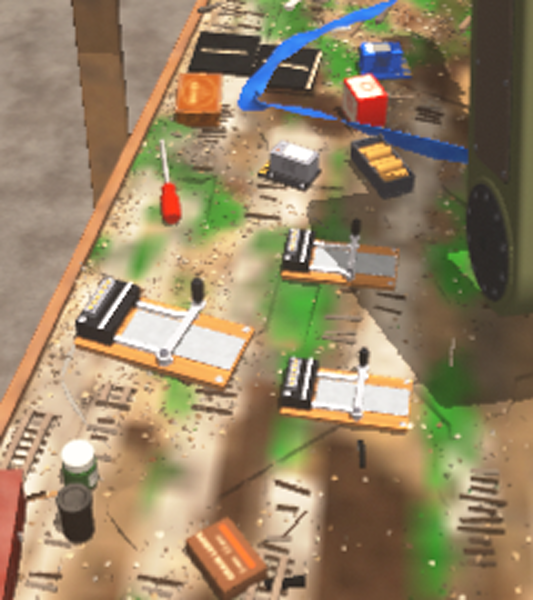

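The cradles in the top view are at (269,207), (240,288) and (321,283). Only (269,207) measures about 190 x 95 mm; the other two are about 145 mm long. The grey module is at (386,255), and the one at (485,304) is the blue look-alike. I'll move the wrist camera over the grey module next, on the way to the cradle.

>>> drive_tool([
  {"offset":[35,-24,0],"spin":0,"jaw":94},
  {"offset":[35,-24,0],"spin":0,"jaw":94},
  {"offset":[35,-24,0],"spin":0,"jaw":94},
  {"offset":[35,-24,0],"spin":0,"jaw":94},
  {"offset":[35,-24,0],"spin":0,"jaw":94},
  {"offset":[35,-24,0],"spin":0,"jaw":94},
  {"offset":[35,-24,0],"spin":0,"jaw":94},
  {"offset":[0,0,0],"spin":7.5,"jaw":94},
  {"offset":[0,0,0],"spin":7.5,"jaw":94},
  {"offset":[0,0,0],"spin":7.5,"jaw":94},
  {"offset":[0,0,0],"spin":7.5,"jaw":94},
  {"offset":[0,0,0],"spin":7.5,"jaw":94},
  {"offset":[0,0,0],"spin":0,"jaw":94},
  {"offset":[0,0,0],"spin":0,"jaw":94},
])

```text
clock: 2.9
eef_pos: [362.2, -273.5, 302.7]
eef_rot: [3.142, -0.0, -0.297]
wrist_force: [-0.0, 0.4, -1.5]
finger_gap: 94.0
```

```bash
python3 - <<'E'
from h import *
import pickle
c=cam('wrist'); pickle.dump(c,open('w1.pkl','wb')); print(c['vfov'],c['R'])
cv2.imwrite('pics/w1.png',c['color'])
for t in ['relay_module','tongue_tip']:
    for r in finder.find_in('wrist',t)[:2]: print(t,r['uv'],r['p'],atd(c,r['uv']))
# cover top by depth: back-project all
v,u=np.mgrid[0:480,0:640]; n=cv2.undistortPoints(np.stack([u,v],-1).reshape(-1,1,2).astype(float),c['K'],c['D'])[:,0]
d=c['depth'].ravel(); P=(np.c_[n,np.ones(len(n))]*d[:,None]-c['t'])@c['R']
ok=d>0
near=ok&(np.hypot(P[:,0]-440,P[:,1]+296)<70)
for lo,hi in [(34,50),(3.5,9)]:
    m=near&(P[:,2]>lo)&(P[:,2]<hi); q=P[m][:,:2].astype(np.float32)
    print(lo,m.sum(),np.median(P[m][:,2]) if m.any() else 0,cv2.minAreaRect(q) if m.any() else 0)
print(manip.read_state())
E
```

```text
71.32227444788097 [[-2.92461600e-01 -9.56277088e-01 -5.86466893e-04]
 [-9.16272863e-01  2.80051333e-01  2.86383120e-01]
 [-2.73697375e-01  8.42934290e-02 -9.58115006e-01]]
relay_module [587.7, 172.0] 0.82 [ 327.58054482 -551.34373523   38.60278233]
relay_module [329.1, 138.2] 0.6 [ 436.74315242 -305.43247528   40.55824025]
tongue_tip [588.8, 172.8] 0.94 [ 326.57430375 -552.03412219   39.08942997]
tongue_tip [328.2, 138.0] 0.92 [ 437.18348464 -304.63973411   40.38578011]
34 1917 39.932327326421145 ((430.95953369140625, -301.784423828125), (32.03845977783203, 58.34340286254883), 66.38691711425781)
3.5 1212 4.835704438271684 ((444.6913146972656, -288.44970703125), (85.2876205444336, 72.50992584228516), 66.16154479980469)
{'clock': 3.05, 'joints': array([-7.27463628e-01,  8.37514426e-02,  1.77868009e+00, -2.09011288e-06,
        1.27916689e+00,  1.14162409e+00]), 'qd': array([ 0.00171566,  0.0002632 ,  0.0002057 , -0.00071293, -0.00028848,
        0.01172793]), 'effort': array([ 3.82744678e-03, -3.98967361e+01, -3.48247111e+01,  4.36144054e-02,
       -6.06067199e-02, -5.24980773e-02]), 'eef_pos': array([ 362.16641016, -273.45406776,  302.64048787]), 'eef_rot': array([-3.14159207e+00,  6.08387545e-06, -2.98290790e-01]), 'wrist_force': array([0.42319291, 0.3172289 , 0.04436863]), 'moment': array([ 0.00033712, -0.01350251,  0.0331342 ]), 'finger_gap': 93.91352999687953}
```

View pics/w1.png

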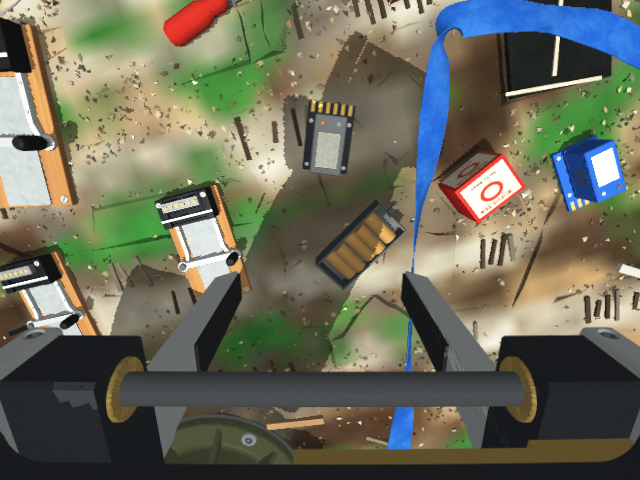

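The wrist picture shows the grey module at (328,138), tongue up. By depth its cover is 32 x 58 mm with its top at 40 mm, centre (431,-302) and yaw -0.41 rad, which fits. The blue one at (590,172) stays alone. Next I'll move over the big cradle.

>>> drive_tool([
  {"offset":[5,-37,0],"spin":0,"jaw":60},
  {"offset":[5,-37,0],"spin":0,"jaw":60},
  {"offset":[5,-37,0],"spin":0,"jaw":60},
  {"offset":[5,-37,0],"spin":0,"jaw":60},
  {"offset":[5,-37,0],"spin":0,"jaw":60},
  {"offset":[5,-37,0],"spin":0,"jaw":60},
  {"offset":[5,-37,0],"spin":0,"jaw":60},
  {"offset":[5,-37,0],"spin":0,"jaw":60},
  {"offset":[5,-37,0],"spin":0,"jaw":60},
  {"offset":[0,0,0],"spin":0,"jaw":60},
  {"offset":[0,0,0],"spin":0,"jaw":60},
])

```text
clock: 4.15
eef_pos: [503.7, 31.6, 302.4]
eef_rot: [3.141, 0.001, -0.298]
wrist_force: [0.1, 0.2, 0.1]
finger_gap: 59.7
```

```bash
cat >> h.py <<'E'
def cloud(c):
    v,u=np.mgrid[0:480,0:640]; n=cv2.undistortPoints(np.stack([u,v],-1).reshape(-1,1,2).astype(float),c['K'],c['D'])[:,0]
    d=c['depth'].ravel(); P=(np.c_[n,np.ones(len(n))]*d[:,None]-c['t'])@c['R']; P[d<=0]=np.nan
    return P.reshape(480,640,3)
E
python3 - <<'E'
from h import *
import pickle
c=cam('wrist'); pickle.dump(c,open('w2.pkl','wb'))
cv2.imwrite('pics/w2.png',c['color'])
for t in ['lever_knob','lever_pivot']:
    for r in finder.find_in('wrist',t)[:2]: print(t,r['uv'],r['p'],atd(c,r['uv']))
P=cloud(c); near=np.hypot(P[...,0]-560,P[...,1]-16)<130
z=P[...,2]
for lo,hi in [(3,80),(10,14),(33,48),(48,64),(33,38.5)]:
    m=near&(z>lo)&(z<hi); n,lab,st,ce=cv2.connectedComponentsWithStats(m.astype(np.uint8))
    for i in np.argsort(-st[1:,4])[:2]+1:
        q=P[lab==i]; print(lo,hi,st[i,4],np.median(q[:,2]),ce[i],cv2.minAreaRect(q[:,:2].astype(np.float32)))
print(manip.read_state()['eef_pos'],manip.read_state()['eef_rot'])
E
```

```text
lever_knob [497.3, 295.1] 0.82 [ 343.43228269 -143.69787394   17.87433387]
lever_knob [324.2, 184.2] 0.73 [534.06825553  17.86655688  24.78736161]
lever_pivot [319.0, 331.0] 0.91 [354.3496907   79.34994195   8.6711504 ]
lever_pivot [481.9, 279.7] 0.71 [ 363.73384807 -132.44409073    8.37403571]
3 80 15425 12.102441713773858 [317.53322528 155.12162075] ((556.3321533203125, 18.62206268310547), (106.72988891601562, 193.00904846191406), 78.1944808959961)
3 80 164 4.3374455881136615 [227.8902439  141.89634146] ((606.6497192382812, 105.88147735595703), (25.992515563964844, 7.5507731437683105), 83.79550170898438)
10 14 3023 11.57012781713268 [316.3212041  216.56467086] ((497.07861328125, 35.89202117919922), (94.30520629882812, 65.37616729736328), 73.1511459350586)
10 14 2757 11.732437834897087 [317.0388103 149.9833152] ((569.7997436523438, 13.870040893554688), (57.46595001220703, 65.2364730834961), 72.78075408935547)
33 48 2977 36.5285629743999 [314.46859254  88.58481693] ((622.0816040039062, 1.184661865234375), (79.43031311035156, 44.600257873535156), 74.89244842529297)
33 48 28 41.30848501195136 [360.60714286 183.25      ] ((525.1697998046875, -18.36923599243164), (4.833110332489014, 13.694875717163086), 27.551841735839844)
48 64 191 59.453847284159906 [365.36125654 189.28272251] ((521.4342651367188, -20.34418296813965), (13.14466381072998, 13.731046676635742), 28.429323196411133)
48 64 1 48.286750394542686 [285.  78.] ((641.3125610351562, 23.19595718383789), (0.0, 0.0), 0.0)
33 38.5 2006 35.833274286604755 [314.83100698  91.90279163] ((622.0816040039062, 1.184661865234375), (79.43031311035156, 44.600257873535156), 74.89244842529297)
33 38.5 3 36.28402707765853 [359. 182.] ((527.2068481445312, -17.618671417236328), (0.05548017844557762, 2.8830926418304443), 29.793909072875977)
[503.53327601  30.4117436  302.70015707] [ 3.14146239e+00 -2.32068296e-05 -3.01266377e-01]
```

View pics/w2.png

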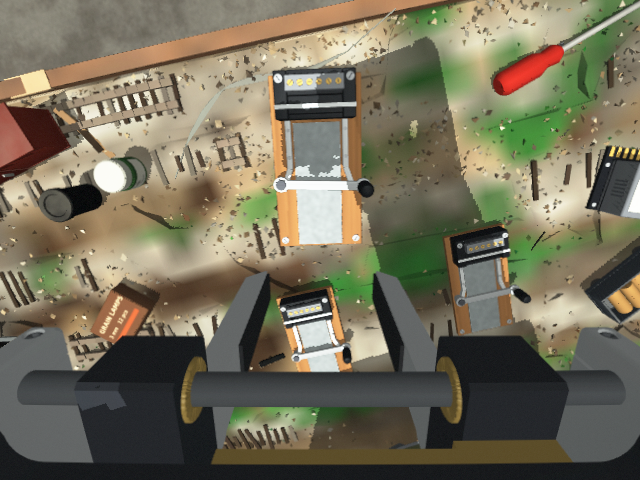

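```bash
cat > ov.py <<'E'
from h import *
import pickle,sys
c=pickle.load(open('w2.pkl','rb')); X,Y,A=map(float,sys.argv[1:4])
r=np.array([[np.cos(A),-np.sin(A)],[np.sin(A),np.cos(A)]])
S=4; x0,y0=255,60
im=cv2.resize(c['color'][60:255,255:385],None,fx=S,fy=S,interpolation=cv2.INTER_CUBIC)
def pl(pts,col):
    p=np.array(pts,float); p[:,:2]=p[:,:2]@r.T+[X,Y]
    q=((px(c,p)-[x0,y0]+.5)*S-.5).round().astype(int); cv2.polylines(im,[q.reshape(-1,1,2)],False,col,1)
pl([(-100,48,8),(-100,-48,8),(85,-48,8),(85,48,8),(-100,48,8)],(255,0,255))
pl([(40,42,36),(40,-42,36),(85,-42,36),(85,42,36),(40,42,36)],(0,255,0))
for s in(1,-1): pl([(-34,s*35.5,18),(-10,s*27,18),(40,s*27,18)],(0,0,255))
pl([(-100,0,12),(40,0,12)],(255,0,0)); pl([(-25.5,40,25),(-25.5,-48,25)],(0,255,255))
pl([(-25.5+7.5*np.cos(a),-48+7.5*np.sin(a),61) for a in np.linspace(0,6.3,20)],(0,255,255))
cv2.imwrite(sys.argv[4],cv2.rotate(im,cv2.ROTATE_90_CLOCKWISE))
E
python3 - <<'E'
from h import *
import pickle
c=pickle.load(open('w2.pkl','rb')); print(atz(c,(280,185),25))
P=cloud(c); z=P[...,2]
near=np.hypot(P[...,0]-560,P[...,1]-16)<130
# robust per-slice edges with an assumed yaw, for base and head
for A in [-.285]:
    e=np.array([np.cos(A),np.sin(A)]); f=np.array([-np.sin(A),np.cos(A)])
    for nm,m in [('base',near&(z>5)&(z<14)),('head',near&(z>33)&(z<39))]:
        q=P[m][:,:2]; s=(q-[560,16])@e; t=(q-[560,16])@f
        b=np.arange(np.percentile(s,1),np.percentile(s,99),5)
        L=[];H=[];C=[]
        for k in b:
            w=t[(s>=k)&(s<k+5)]
            if len(w)>15: C.append(k+2.5);L.append(np.percentile(w,2));H.append(np.percentile(w,98))
        print(nm,np.percentile(s,[.5,99.5]),np.round(C,0),np.round(L,1),np.round(H,1))
E
python3 ov.py 561.5 19.1 -0.285 pics/ov1.png
```

```text
[547.20638074  63.40742548  25.        ]
base [-97.61961968  82.060218  ] [-94. -89. -84. -79. -74. -69. -64. -59. -54. -49. -44. -39. -34. -24.
 -19. -14.  -9.  -4.   1.   6.  11.  16.  21.  26.  31.  36.  41.  46.
  51.  56.  61.  66.  71.  76.] [-45.7 -45.6 -45.5 -45.4 -45.2 -45.3 -44.1 -45.  -44.8 -44.9 -44.7 -43.5
 -39.2 -41.5 -43.3 -44.3 -44.1 -43.8 -44.  -43.8 -43.7 -43.7 -43.5 -43.5
 -43.4 -43.3 -43.3 -44.3 -44.2 -44.1 -43.9 -43.9 -43.8 -43.7] [ 45.8  46.7  45.8  46.2  46.4  46.7  46.7  46.5  47.2  46.7  45.8  46.2
  45.5 -13.8  44.3  47.4  47.3 102.1  79.3  47.7  47.4  49.  102.6  48.8
  48.4  47.6  49.2  50.   49.6  50.6 113.3  55.9  50.9  50.4]
head [40.84079602 86.05565119] [44. 49. 54. 59. 64. 69. 74. 79. 84.] [-36.  -36.3 -35.1 -36.2 -35.1 -36.1 -36.  -35.9 -34.9] [41.3 42.1 40.7 42.1 41.3 42.  42.8 42.4 41.3]
```

View pics/ov1.png

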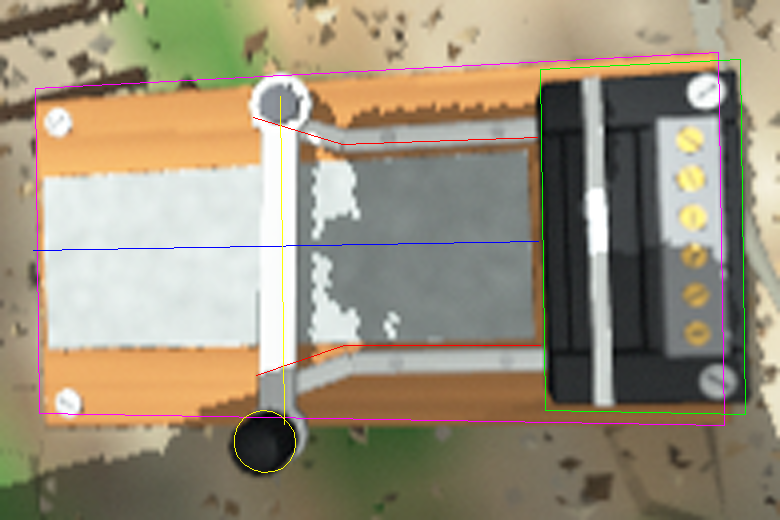

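Measured edges put the cradle at about (560.9, 17.4) with yaw -0.268. The pivot back-projects to (-25.4, 40.7) in the cradle frame against (-25.5, 40) expected, so this is the right-sized cradle. Now to the knob.

>>> drive_tool([
  {"offset":[16.7,21.7,0],"spin":0,"jaw":44},
  {"offset":[16.7,21.7,0],"spin":0,"jaw":44},
  {"offset":[0,0,8],"spin":-8.35,"jaw":44},
  {"offset":[0,0,8],"spin":-8.35,"jaw":44},
  {"offset":[0,0,8],"spin":-8.35,"jaw":44},
  {"offset":[0,0,8],"spin":-8.35,"jaw":44},
  {"offset":[0,0,8],"spin":-8.35,"jaw":44},
  {"offset":[0,0,8],"spin":-8.35,"jaw":44},
  {"offset":[0,0,8],"spin":-8.35,"jaw":44},
  {"offset":[0,0,8],"spin":-8.35,"jaw":44},
  {"offset":[0,0,8],"spin":-8.35,"jaw":44},
  {"offset":[0,0,8],"spin":-8.35,"jaw":44},
  {"offset":[0,0,8],"spin":-8.35,"jaw":44},
  {"offset":[0,0,0],"spin":0,"jaw":44},
  {"offset":[0,0,0],"spin":0,"jaw":44},
])

```text
clock: 5.8
eef_pos: [522.7, -20.7, 215.0]
eef_rot: [3.141, -0.0, 1.297]
wrist_force: [0.5, 0.2, -0.3]
finger_gap: 44.3
```

```bash
python3 - <<'E'
from h import *
c=cam('wrist'); cv2.imwrite('pics/w3.png',c['color'])
P=cloud(c); z=P[...,2]
m=(z>50)&(z<64)&(np.hypot(P[...,0]-522,P[...,1]+21)<14); q=P[m]
print(m.sum(), q.mean(0) if m.any() else '', cv2.minAreaRect(q[:,:2].astype(np.float32)) if m.any() else '')
print(manip.read_state()['eef_pos'],manip.read_state()['eef_rot'])
E
```

```text
309 [520.71683696 -19.39803807  58.36422883] ((520.3924560546875, -20.24560546875), (13.079595565795898, 13.865842819213867), 72.88330078125)
[522.84965524 -20.53397424 215.16143167] [ 3.14099948e+00 -1.27301326e-04  1.29763933e+00]
```

>>> drive_tool([
  {"offset":[0,-2,22],"spin":0,"jaw":44},
  {"offset":[0,0,22],"spin":0,"jaw":44},
  {"offset":[0,0,22],"spin":0,"jaw":44},
  {"offset":[0,0,21],"spin":0,"jaw":44},
  {"offset":[0,0,0],"spin":0,"jaw":44},
  {"offset":[0,0,0],"spin":0,"jaw":10},
  {"offset":[0,0,0],"spin":0,"jaw":10},
  {"offset":[0,0,0],"spin":0,"jaw":10},
  {"offset":[0,0,0],"spin":0,"jaw":10},
  {"offset":[0,0,0],"spin":0,"jaw":10},
], force=6)

```text
clock: 6.85
eef_pos: [521.2, -19.6, 128.3]
eef_rot: [3.14, -0.0, 1.302]
wrist_force: [-0.5, 0.2, 4.2]
finger_gap: 14.6
```

>>> drive_tool([
  {"offset":[0.75,-11.5,0],"spin":7.5,"jaw":10},
  {"offset":[0.75,-11.5,0],"spin":7.5,"jaw":10},
  {"offset":[0.75,-11.5,0],"spin":7.5,"jaw":10},
  {"offset":[0.75,-11.5,0],"spin":7.5,"jaw":10},
  {"offset":[0.75,-11.5,0],"spin":7.5,"jaw":10},
  {"offset":[0.75,-11.5,0],"spin":7.5,"jaw":10},
  {"offset":[0.75,-11.5,0],"spin":7.5,"jaw":10},
  {"offset":[0,0,0],"spin":0,"jaw":10},
])

```text
clock: 7.65
eef_pos: [463.3, 33.3, 128.4]
eef_rot: [3.141, -0.003, 0.382]
wrist_force: [5.8, 2.4, -0.3]
finger_gap: 15.0
```

>>> drive_tool([
  {"offset":[0.75,-11.5,0],"spin":7.5,"jaw":10},
  {"offset":[0.75,-11.5,0],"spin":7.5,"jaw":10},
  {"offset":[0.75,-11.5,0],"spin":7.5,"jaw":10},
  {"offset":[0.75,-11.5,0],"spin":7.5,"jaw":10},
  {"offset":[0.75,-11.5,0],"spin":7.5,"jaw":10},
  {"offset":[0.75,-11.5,0],"spin":7.5,"jaw":10},
  {"offset":[0.75,-11.5,0],"spin":7.5,"jaw":10},
  {"offset":[0.75,-11.5,0],"spin":7.5,"jaw":10},
  {"offset":[0,0,0],"spin":0,"jaw":10},
  {"offset":[0,0,0],"spin":0,"jaw":10},
])

```text
clock: 8.65
eef_pos: [475.7, 119.6, 128.4]
eef_rot: [-3.14, -0.002, -0.661]
wrist_force: [4.6, -3.0, 2.7]
finger_gap: 14.8
```

>>> drive_tool([
  {"offset":[0,0,0],"spin":0,"jaw":38},
  {"offset":[0,0,0],"spin":0,"jaw":38},
  {"offset":[0,0,0],"spin":0,"jaw":38},
  {"offset":[0,0,-20],"spin":0,"jaw":38},
  {"offset":[0,0,-40],"spin":0,"jaw":38},
  {"offset":[0,0,-40],"spin":-7.15,"jaw":60},
  {"offset":[0,0,-40],"spin":-7.15,"jaw":60},
  {"offset":[0,0,-10],"spin":0,"jaw":60},
  {"offset":[11.6,36.7,0],"spin":0,"jaw":60},
  {"offset":[11.6,36.7,0],"spin":0,"jaw":60},
  {"offset":[11.6,36.7,0],"spin":0,"jaw":60},
  {"offset":[11.6,36.7,0],"spin":0,"jaw":60},
  {"offset":[11.6,36.7,0],"spin":0,"jaw":60},
  {"offset":[11.6,36.7,0],"spin":0,"jaw":60},
  {"offset":[11.6,36.7,0],"spin":0,"jaw":60},
  {"offset":[11.6,36.7,0],"spin":0,"jaw":60},
  {"offset":[11.6,36.7,0],"spin":0,"jaw":60},
  {"offset":[11.6,36.7,0],"spin":0,"jaw":60},
  {"offset":[11.6,36.7,0],"spin":0,"jaw":60},
  {"offset":[0,0,0],"spin":0,"jaw":60},
])

```text
clock: 10.65
eef_pos: [429.1, -304.7, 276.5]
eef_rot: [3.142, 0.001, -0.416]
wrist_force: [0.5, 0.5, -1.0]
finger_gap: 59.8
```

```bash
python3 - <<'E'
from h import *
import pickle
c=cam('wrist'); P=cloud(c); z=P[...,2]
m=(z>35)&(z<46)&(np.hypot(P[...,0]-431,P[...,1]+302)<45); q=P[m]
print(m.sum(),np.median(q[:,2]),cv2.minAreaRect(q[:,:2].astype(np.float32)))
c=cam('top'); P=cloud(c); z=P[...,2]
im=c['color']; a=im[150:260,200:330].copy(); 
m=(z>40)&(z<70)&(np.hypot(P[...,0]-476,P[...,1]-120)<40); print(m.sum(),P[m].mean(0) if m.any() else '')
b=cv2.resize(c['color'][160:250,225:425],None,fx=4,fy=4,interpolation=cv2.INTER_CUBIC); cv2.imwrite('pics/t2.png',b)
print(manip.read_state()['eef_pos'],manip.read_state()['eef_rot'])
E
```

```text
1852 39.94681413416885 ((431.234619140625, -301.61468505859375), (31.3839111328125, 58.04655075073242), 66.2598648071289)
31 [479.68419803 116.03597109  58.17693568]
[ 429.75989591 -301.7313386   276.67340226] [-3.14098512e+00  1.60866758e-03 -4.14007075e-01]
```

View pics/t2.png

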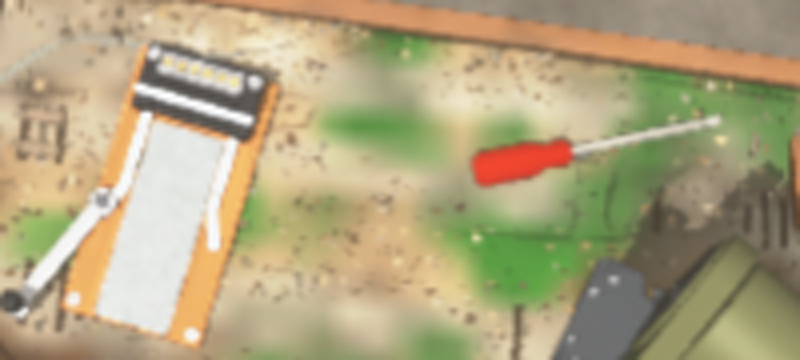

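The lever stands open at about 1.98 rad: in this crop the pivot is at (103,200) and the knob at (12,300), outside the bed to the +y side. The second module measurement agrees with the first, so I'll grasp it now.

>>> drive_tool([
  {"offset":[1.4,-0.5,34],"spin":0,"jaw":60},
  {"offset":[0,0,34],"spin":0,"jaw":60},
  {"offset":[0,0,34],"spin":0,"jaw":60},
  {"offset":[0,0,34],"spin":0,"jaw":60},
  {"offset":[0,0,22],"spin":0,"jaw":60},
  {"offset":[0,0,10],"spin":0,"jaw":60},
  {"offset":[0,0,0],"spin":0,"jaw":60},
  {"offset":[0,0,0],"spin":0,"jaw":26},
  {"offset":[0,0,0],"spin":0,"jaw":26},
  {"offset":[0,0,0],"spin":0,"jaw":26},
  {"offset":[0,0,0],"spin":0,"jaw":26},
  {"offset":[0,0,0],"spin":0,"jaw":26},
], force=45)

```text
clock: 11.95
eef_pos: [431.8, -301.8, 110.3]
eef_rot: [3.141, -0.001, -0.412]
wrist_force: [-1.4, 1.0, 6.4]
finger_gap: 32.1
```

>>> drive_tool([
  {"offset":[0,0,-20],"spin":0,"jaw":26},
  {"offset":[0,0,-30],"spin":0,"jaw":26},
  {"offset":[0,0,-30],"spin":-8.25,"jaw":26},
  {"offset":[-2.2,-34.2,0],"spin":0,"jaw":26},
  {"offset":[-2.2,-34.2,0],"spin":0,"jaw":26},
  {"offset":[-2.2,-34.2,0],"spin":0,"jaw":26},
  {"offset":[-2.2,-34.2,0],"spin":0,"jaw":26},
  {"offset":[-2.2,-34.2,0],"spin":0,"jaw":26},
  {"offset":[-2.2,-34.2,0],"spin":0,"jaw":26},
  {"offset":[-2.2,-34.2,0],"spin":0,"jaw":26},
  {"offset":[-2.2,-34.2,0],"spin":0,"jaw":26},
  {"offset":[-2.2,-34.2,0],"spin":0,"jaw":26},
  {"offset":[-2.2,-34.2,0],"spin":0,"jaw":26},
  {"offset":[0,0,25],"spin":0,"jaw":26},
  {"offset":[0,0,13],"spin":0,"jaw":26},
  {"offset":[0,0,0],"spin":0,"jaw":26},
  {"offset":[0,0,0],"spin":0,"jaw":26},
])

```text
clock: 13.65
eef_pos: [500.9, 33.4, 151.9]
eef_rot: [3.141, 0.0, -0.268]
wrist_force: [0.4, 0.1, -0.8]
finger_gap: 31.7
```

```bash
python3 - <<'E'
from h import *
import pickle
c=cam('wrist'); pickle.dump(c,open('w4.pkl','wb'))
S=manip.read_state(); print(S['eef_pos'],S['eef_rot'],S['wrist_force'],S['finger_gap'])
P=cloud(c); z=P[...,2]
X,Y,A=560.9,17.4,-.268
d=P[...,:2]-[X,Y]; s=d@[np.cos(A),np.sin(A)]; t=d@[-np.sin(A),np.cos(A)]
def prof(lo,hi,s0,s1,nm):
    L=[]
    for k in np.arange(s0,s1,6):
        m=(z>lo)&(z<hi)&(s>=k)&(s<k+6)&(abs(t)<70); w=t[m]
        if len(w)>10: L.append((k+3,*np.percentile(w,[1,99])))
    print(nm);print(np.round(L,1))
prof(15.5,22,-5,40,'rails'); prof(33,39,40,64,'head')
prof(5,14,-10,84,'base')
m=(abs(t)<38)&(z>33)&(z<39); print('head s',np.percentile(s[m],[.5,1,99]))
# module cover top at z about bottom+40
m=(s<20)&(s>-110)&(abs(t)<40)&(z>60); print('cover',m.sum(),np.median(z[m]))
im=c['color'].copy()
r=np.array([[np.cos(A),-np.sin(A)],[np.sin(A),np.cos(A)]])
def pl(p,col):
    p=np.array(p,float); p[:,:2]=p[:,:2]@r.T+[X,Y]; cv2.polylines(im,[px(c,p).round().astype(int).reshape(-1,1,2)],False,col,1)
for q in(1,-1): pl([(-34,q*35.5,18),(-10,q*27,18),(40,q*27,18)],(0,0,255))
pl([(85,48,8),(-100,48,8)],(255,0,255)); pl([(85,-48,8),(-100,-48,8)],(255,0,255))
pl([(40,40,36),(40,-40,36),(85,-40,36),(85,40,36),(40,40,36)],(0,255,0)); pl([(-30,0,12),(40,0,12)],(255,0,0))
cv2.imwrite('pics/w4.png',im)
E
```

```text
[501.06436184  33.41967287 152.31394964] [-3.14142929e+00 -6.03920867e-04 -2.68553014e-01] [ 0.28756225  0.00669477 -0.02750278] 31.977649277980962
rails
[[ -2.  -32.1  32.7]
 [  4.  -32.5  32.3]
 [ 10.  -32.2  32.7]
 [ 16.  -32.5  32.6]
 [ 22.  -32.4  32.9]
 [ 28.  -32.2  32.6]
 [ 34.  -32.4  32.9]
 [ 40.  -37.4  37.3]]
head
[[ 43.  -39.2  39.7]
 [ 49.  -38.9  39.6]
 [ 55.  -38.6  39.4]
 [ 61.  -38.8  39.7]]
base
[[ -7.  -46.6  46.7]
 [ -1.  -46.4  46.7]
 [  5.  -46.5  46.8]
 [ 11.  -46.2  46.8]
 [ 17.  -46.5  46.8]
 [ 23.  -46.2  46.8]
 [ 29.  -46.5  47. ]
 [ 35.  -46.3  46.9]
 [ 41.  -46.8  47.3]
 [ 47.  -47.3  48.1]
 [ 53.  -47.3  48.4]
 [ 59.  -47.4  48.4]
 [ 65.  -47.   48.1]
 [ 71.  -47.4  48.5]
 [ 77.  -47.1  48.3]
 [ 83.  -47.4  64.6]]
head s [-175.68009196 -174.18432545   85.42819483]
cover 54181 172.29230982917792
```

View pics/w4.png

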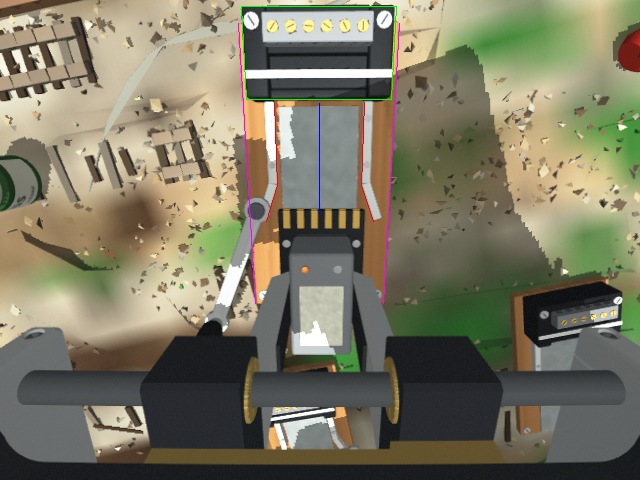

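```bash
python3 - <<'E'
from h import *
import pickle
c=pickle.load(open('w4.pkl','rb')); P=cloud(c)
X,Y,A=560.9,17.4,-.268
R=np.array([[np.cos(A),np.sin(A)],[-np.sin(A),np.cos(A)]])
f=lambda q:np.r_[R@(q[:2]-[X,Y]),q[2]].round(1)
print('cover top',f(np.nanmedian(P[285:310,305:335].reshape(-1,3),0)),'plate',f(np.nanmedian(P[235:250,284:288].reshape(-1,3),0)),f(np.nanmedian(P[235:250,354:358].reshape(-1,3),0)))
z=P[...,2]; d=P[...,:2]-[X,Y]; Q=d@R.T; s,t=Q[...,0],Q[...,1]
m=(z>40)&(z<52)&(s>-45)&(s<-5)&(abs(t)<40)
w=Q[m]; print(m.sum(),np.percentile(w[:,0],[1,99]),np.median(z[m]))
for k in range(-40,-16,4):
    q=w[(w[:,0]>k)&(w[:,0]<k+4)]
    if len(q)>10: print(k+2,np.percentile(q[:,1],[1,99]).round(1))
m=(z>78)&(z<86)&(s>-110)&(s<-20)&(abs(t)<22); print(cv2.minAreaRect(Q[m].astype(np.float32)))
E
```

```text
cover top [-57.   -0.5  81.9] plate [-39.   19.6  47.1] [-38.9 -21.4  46.8]
2790 [-44.36118728 -19.75288506] 46.48439253418178
-38 [-25.5  24. ]
-34 [-25.5  23.8]
-30 [-25.6  23.3]
-26 [-25.1  23.3]
-22 [-25.3  23.4]
-18 [-22.8  22.4]
((-62.602699279785156, -0.04084014892578125), (58.33772659301758, 43.874168395996094), 0.35810932517051697)
```

>>> drive_tool([
  {"offset":[0,-1,12],"spin":0,"jaw":26},
  {"offset":[0,0,12],"spin":0,"jaw":26},
  {"offset":[0,0,4],"spin":0,"jaw":26},
  {"offset":[0,0,1.5],"spin":0,"jaw":26},
  {"offset":[0,0,0],"spin":0,"jaw":26},
  {"offset":[0,0,0],"spin":0,"jaw":26},
])

```text
clock: 14.3
eef_pos: [500.9, 34.9, 122.2]
eef_rot: [3.141, 0.001, -0.268]
wrist_force: [-4.4, -0.8, 7.2]
finger_gap: 32.0
```

>>> drive_tool([
  {"offset":[8,0,-0.3],"spin":0,"jaw":26},
  {"offset":[8,0,0],"spin":0,"jaw":26},
  {"offset":[8,0,0],"spin":0,"jaw":26},
  {"offset":[8,0,0],"spin":0,"jaw":26},
  {"offset":[8,0,0],"spin":0,"jaw":26},
  {"offset":[0,0,0],"spin":0,"jaw":26},
])

```text
clock: 14.9
eef_pos: [540.5, 24.1, 122.3]
eef_rot: [-3.142, -0.0, -0.268]
wrist_force: [0.0, -0.4, -1.7]
finger_gap: 31.8
```

>>> drive_tool([
  {"offset":[5,0,0],"spin":0,"jaw":26},
  {"offset":[5,0,0],"spin":0,"jaw":26},
  {"offset":[5,0,0],"spin":0,"jaw":26},
  {"offset":[5,0,0],"spin":0,"jaw":26},
  {"offset":[3,0,0],"spin":0,"jaw":26},
  {"offset":[0,0,0],"spin":0,"jaw":26},
])

```text
clock: 15.5
eef_pos: [562.1, 18.2, 122.4]
eef_rot: [3.142, -0.0, -0.268]
wrist_force: [-1.2, 0.5, -0.8]
finger_gap: 31.7
```

```bash
python3 - <<'E'
from h import *
c=cam('wrist'); P=cloud(c); X,Y,A=560.9,17.4,-.268
R=np.array([[np.cos(A),np.sin(A)],[-np.sin(A),np.cos(A)]])
z=P[...,2]; Q=(P[...,:2]-[X,Y])@R.T; s,t=Q[...,0],Q[...,1]
m=(z>48)&(z<56)&(s>-60)&(s<45)&(abs(t)<22); print(m.sum(),np.median(z[m]),np.percentile(s[m],[1,99]),cv2.minAreaRect(Q[m].astype(np.float32)))
S=manip.read_state(); print(S['eef_pos'],S['wrist_force']); print(R@(S['eef_pos'][:2]-[X,Y]))
cv2.imwrite('pics/w5.png',cv2.resize(c['color'][0:300,170:470],(600,600),interpolation=cv2.INTER_CUBIC))
E
```

```text
6618 52.11577186927576 [-27.27648399  29.05665018] ((0.5081825256347656, 0.08275794982910156), (43.872005462646484, 58.08385467529297), 89.77039337158203)
[561.884851    18.27252649 122.36333242] [ 0.66317861  0.93683917 -1.38086819]
[0.71864626 1.10217128]
```

View pics/w5.png

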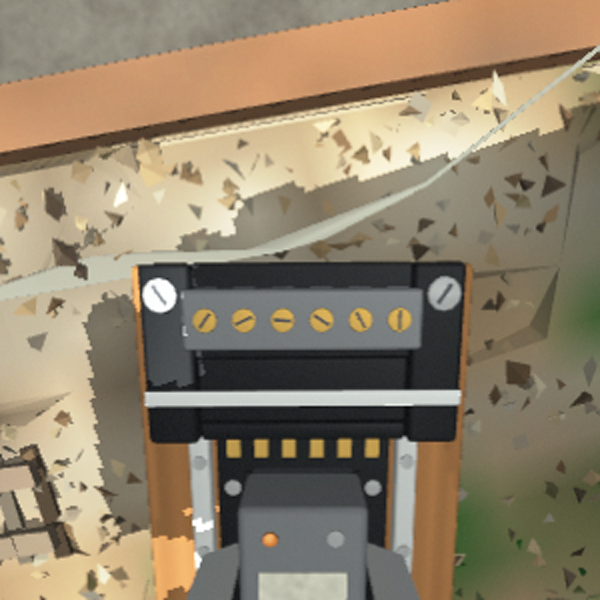

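The tongue has entered under the lip, centred between the rails. The cover front is at cradle x 29, so about 11 mm remain.

>>> drive_tool([
  {"offset":[3,0,0],"spin":0,"jaw":26},
  {"offset":[2,0,0],"spin":0,"jaw":26},
  {"offset":[2,0,0],"spin":0,"jaw":26},
  {"offset":[1,0,0],"spin":0,"jaw":26},
  {"offset":[1,0,0],"spin":0,"jaw":26},
  {"offset":[1,0,0],"spin":0,"jaw":26},
  {"offset":[0,0,0],"spin":0,"jaw":26},
  {"offset":[0,0,0],"spin":0,"jaw":26},
])

```text
clock: 16.35
eef_pos: [571.0, 15.8, 122.3]
eef_rot: [3.141, 0.002, -0.267]
wrist_force: [-6.5, 1.3, 2.8]
finger_gap: 31.4
```

>>> drive_tool([
  {"offset":[1,0,0],"spin":0,"jaw":26},
  {"offset":[1,0,0],"spin":0,"jaw":26},
  {"offset":[0,0,0],"spin":0,"jaw":26},
  {"offset":[0,0,0],"spin":0,"jaw":26},
])

```text
clock: 16.75
eef_pos: [572.7, 15.3, 122.3]
eef_rot: [3.141, 0.003, -0.267]
wrist_force: [-7.7, 1.6, 4.2]
finger_gap: 31.5
```

>>> drive_tool([
  {"offset":[1,0,0],"spin":0,"jaw":26},
  {"offset":[1,0,0],"spin":0,"jaw":26},
  {"offset":[0,0,0],"spin":0,"jaw":26},
  {"offset":[0,0,0],"spin":0,"jaw":26},
])

```text
clock: 17.15
eef_pos: [574.1, 15.0, 122.4]
eef_rot: [3.141, 0.005, -0.267]
wrist_force: [-14.1, 4.3, 9.2]
finger_gap: 31.7
```

>>> drive_tool([
  {"offset":[1,0,0],"spin":0,"jaw":26},
  {"offset":[0,0,0],"spin":0,"jaw":26},
  {"offset":[0,0,0],"spin":0,"jaw":26},
  {"offset":[0,0,0],"spin":0,"jaw":26},
])

```text
clock: 17.55
eef_pos: [574.3, 15.0, 122.4]
eef_rot: [3.141, 0.007, -0.267]
wrist_force: [-22.8, 4.4, 16.0]
finger_gap: 31.7
```

```bash
python3 - <<'E'
from h import *
c=cam('wrist'); P=cloud(c); X,Y,A=560.9,17.4,-.268
R=np.array([[np.cos(A),np.sin(A)],[-np.sin(A),np.cos(A)]])
z=P[...,2]; Q=(P[...,:2]-[X,Y])@R.T; s,t=Q[...,0],Q[...,1]
m=(z>48)&(z<56)&(s>-60)&(s<45)&(abs(t)<17); q=P[m]
print(m.sum(),np.percentile(s[m],[1,99]),cv2.minAreaRect(Q[m].astype(np.float32)))
pl=np.linalg.lstsq(np.c_[Q[m],np.ones(m.sum())],z[m],rcond=None)[0]; print('top plane',pl)
S=manip.read_state(); print(S['eef_pos'],S['wrist_force'],R@(S['eef_pos'][:2]-[X,Y]))
T=cam('top'); P=cloud(T); z=P[...,2]
m=(z>40)&(z<70)&(np.hypot(P[...,0]-476,P[...,1]-120)<40); print('knob',m.sum(),R@(P[m].mean(0)[:2]-[X,Y]) if m.any() else '')
a=cv2.resize(c['color'][0:300,190:450],(520,600),interpolation=cv2.INTER_CUBIC); cv2.imwrite('pics/w6.png',a)
E
```

```text
6452 [-15.11266469  41.03676892] ((12.561283111572266, -0.015550613403320312), (58.10889434814453, 33.92839813232422), 0.38143688440322876)
top plane [-1.94722413e-02  1.71647358e-04  5.23649492e+01]
[574.36237283  14.95648235 122.42245853] [-22.73240103   5.4709792   15.71063905] [13.62885054  1.20859158]
knob 0
```

View pics/w6.png

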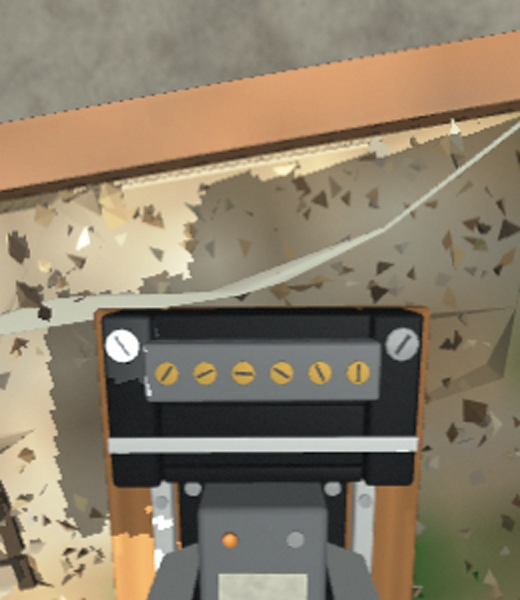

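```bash
python3 - <<'E'
from h import *
c=cam('side'); P=cloud(c); z=P[...,2]; X,Y,A=560.9,17.4,-.268
R=np.array([[np.cos(A),np.sin(A)],[-np.sin(A),np.cos(A)]])
m=(z>45)&(z<66)&(np.hypot(P[...,0]-476,P[...,1]-120)<40)
if m.any(): k=R@(P[m].mean(0)[:2]-[X,Y]); print('knob',m.sum(),k,'lever',np.pi/2+np.arctan2(k[1]-40,-25.5-k[0]))
u=px(c,[[520,60,30]])[0].astype(int); print(u)
cv2.imwrite('pics/s2.png',cv2.resize(c['color'][u[1]-70:u[1]+70,u[0]-90:u[0]+90],None,fx=4,fy=4,interpolation=cv2.INTER_CUBIC))
S=manip.read_state(); print(S['clock'],S['eef_pos'],S['wrist_force'],S['finger_gap'])
E
```

```text
knob 41 [-106.48426682   76.72681   ] lever 1.9965615979735816
[305 297]
17.7 [574.34872119  14.96466664 122.39675782] [-22.93973154   3.9995949   15.53555535] 32.15265291621602
```

View pics/s2.png

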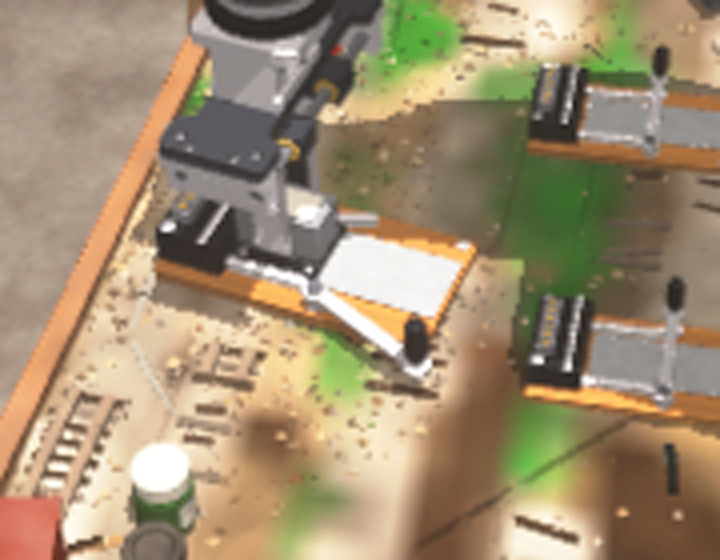

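The side view shows the lever open at about 2.0 rad (knob at (413,340)) and the module held against the lip at (300,240). The push is steady at 23 N, so I'm handing in.

```bash
python3 -c "
from cell import manip
print(manip.sign_off()); print(manip.read_state()['wrist_force'])"
```

```text
the job is handed in; nothing more can be done
None
the job is handed in; nothing more can be done
```

I swung the lever of the large cradle open, slid the grey relay module in under the lip, and handed in while still pressing it home. The hand-in gave no verdict. The clock read 17.7 s, against the 51 s limit.

Last checks before hand-in:
- **Lever:** about 2.0 rad open, measured in the side camera; over 1.4 was needed.
- **Module position:** the cover front measured at cradle x 41, where the lip face is at 40, so about 1 mm of measuring error. It is centred to within about 0.1 mm and about 0.02 rad off level.
- **Pressed home:** the push is steady at about 23 N. The last 1 mm of commanded travel moved the tool only about 0.2 mm, so the cover is against the rigid lip. The contact bar's travel and the tongue tip could not be seen directly.
- **Grip:** the fingers hold the cover at 32 mm opening with 45 N. The wrist also reads about 16 N upward, which means the module is pressed down onto the bed somewhat.
- **Loose things:** my path stayed clear of all four. I did not measure their positions again at the end.

One check failed: the last top picture could not show the knob because the arm was in the way, so I used the side camera for the lever instead.

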